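# Hold the assembly square in the corner of pack and end plate

### The arm

A 7-joint arm with a two-finger parallel gripper is mounted at the origin on the work surface. World frame = base frame: x ahead of the robot, y to its left, z up, the work surface at z = 0. Lengths are in m, angles in rad, forces in N, time in s.
With the tool pointing down it reaches from about 0.425 to 0.875 m from the base axis. Payload 4.7 kg.
Tool frame: the origin (TCP) lies on the centre line of the jaws, within the pads' length; the fingertips stand ahead of it and the grasp point (between the pads) lies 2 mm behind it (nose_length is the z of the fingertips in the tool frame, in m); z points along the fingers, y is the line along which they close (so a half turn about z gives the same grasp; the last joint's range is limited). The gripper opens to 87 mm and grips with 3 to 60 N. Pads are 19 mm wide; open, the fingers measure 117 mm over their backs; the gripper's body (75 mm by 190 mm) begins 51 mm behind the grasp point.
Start: joints at [1.17, 0.321, -0.07, 1.45, 0.023, 1.371, -0.057], TCP at [0.262, -0.595, 0.24] pointing down, gripper open.
Joint ranges: [-2.86, 2.86], [-0.3, 2.09], [-1.38, 1.24], [0.06, 2.45], [-1.56, 4.7], [0.09, 2.05], [-2.69, 2.69]. Speed limits (rad/s): [2.57, 2.57, 3.14, 3.14, 3.14, 3.14, 3.14].

### API

Orientations are given as a rotation vector (axis times angle).
In Python, from bench import * gives the robot as it stands.
- The arm moves only by the tool send_rows, never from a script. Its arguments are lists of equal length, an entry for each row: "xyz": the shift along the tool's x, y, z in mm, a list of three; "dr": the turn, a rotation vector about the tool's x, y, z in rad, a list of three. A call has exactly 10 rows; each row is the pose to reach, as a shift and turn from the pose commanded when the call began, along the tool's axes at that moment; what a row does not reach only later rows make up. A row lasts 1/12 s, in which the tool goes at most 41.7 mm and 7.16 degrees, less where a joint would pass 70% of its speed; a pose out of reach is approached as far as the arm can. A call with a gripper value outside its range is refused whole. "jaw" is the finger opening in mm, from 0 to 87, set as the call begins (left out, the last holds). The fingers move at their own pace and stop on an object; "grip_force" is the grip in N (left out, the last holds). Time passes only in rows, so rows that repeat a pose let the fingers close, or fill a call up. It gives the time, the measured TCP pose, the force, the opening and the grip force at its end, in the units of the state.
- get_state(): the state, without advancing time (a new reading comes with each control period).
- get_image(name): name is "scene" or "top" or "wrist"; returns the picture (480x640x3 uint8, red, green, blue); there is no depth.
- calibration(name): a dict with "vfov" (degrees; the focal length in pixels is half the picture's height over the tangent of half this angle, whatever the lens; pixels are square), "cx", "cy" (the principal point, pixels), "rvec" (rotation vector, rad) and "tvec" (3), from world to camera coordinates, as OpenCV has them; the wrist camera has in their place "hand_eye" (4x4, takes a point from camera to tool coordinates, whose origin is the TCP and whose axes are the flange's). Camera axes: x right, y down, z forward; pixel columns grow to the right and rows downward; lengths in m; the calibration is good to about 2 mm. A picture is of the moment at which its call begins: read the wrist's pose just before it. calibration takes no time and is no camera call.
- close_job(): hands the job in; it is judged then, once.
The state is a dict: "time": time; "joint_positions": joint angles; "qd": joint speeds; "joint_torque": joint torques, N m; "position": TCP position; "tool_rot": TCP orientation; "ft_force": force on the tool from outside, world axes, zero at the start; "torque": the same for the moment, N m; "grip_width": opening from 0.0 (shut) to 1.0 (fully open); "grip_force": force on a finger pad.
Only numpy, scipy, OpenCV 4.12 (cv2) and the standard library are available. Lean on these libraries where they do the work, as an engineer would, in place of code of your own. Each camera call takes 0.05 s, during which the arm holds its last target. There are 200 camera calls.

### The job

The end plate of the battery pack has to be held true while its joint sets. Take the aluminium square by its grip bar, lay it flat on the bench with the outside of its long leg pressed flush against the pack's side, a couple of finger widths short of the end plate, then move it along into the corner until its short leg also bears flush on the end plate. Finish holding it there: still gripping the bar, the square flat on the bench and pressed against both faces; leave the other things on the bench alone.

Things in the scene. Friction and masses are not known exactly. Their poses are not given: they have to be found in the camera images.
- jig: The fixed set-up (sizes in mm). Origin: the inside corner between the battery pack's side and the steel end plate, at bench level. x runs along the pack's side away from the end plate, y along the end plate's face away from the pack, z up. The faces are at right angles: the pack's side is the plane y = 0 (x 0 to 180), the end plate's face the plane x = 0 (y 0 to 105).
- pack: The dark grey battery pack with a stubby round neck on top, rigidly fixed in the jig, same origin and axes as jig. 180 long (x 0 to 180), 80 wide (y -80 to 0), its body from 10 to 54 above the bench (on a low set-back steel rail); the neck, round x 125, y -48, rises to 93.
- endplate: The bright steel end plate standing on edge, rigidly fixed, same origin and axes as jig. 10 thick (x -10 to 0), from y -80 to y 105, 55 high, with two low feet on the side away from the pack.
- square: The loose aluminium square, about 0.45 kg, lying flat, right way up. Origin under the middle of its grip bar. Long leg x -50 to 70, y -50 to -32; short leg x -50 to -32, y -50 to 40; both 30 high, a 10 thick web between. Working faces: the outer ones, y = -50 (long) and x = -50 (short). Home in the corner its axes point like the jig's.
- square_grip (a point): Middle of the free part of the upright grip bar in the square's inside, 55 above the square's underside, 20 below the bar's top; axes of the square. The bar is 50 long (x) and 20 wide (y): grasp here from above, closing across the 20 width.
- square_heel (a point): The outer corner of the square at its underside, where the two working faces meet (50 in -x and 50 in -y from the grip bar's middle). It meets the jig's origin when home.
- screwdriver: A screwdriver lying on the bench, a bystander: leave it alone.
- jar: A closed jar, 60 in diameter and 70 high, standing on the bench, a bystander: leave it alone. Origin at the centre of its underside.
- cells: A block of nine upright battery cells in a holder, 64 square and 68 high, a bystander: leave it alone. Origin at the centre of its underside.
- corner (a point): The inside corner of pack and end plate at bench level: the origin of jig, same axes.
- square_toe (a point): The far end of the long leg's working face, at the underside: 120 mm along the square's x from the heel.
Not all that is in view belongs to the job. Several things have the shape of the square; the one meant has the colours described above.

How it is judged:
On the way:
1. the gripped square, flat on the bench, bears with its long leg flush on the pack (heel and toe within 4 and 5 mm), its heel 8 to 120 mm short of the end plate (contact force between square and pack above 0.3 N and y of square_toe in the frame of jig between -0.005 and 0.005 m and x of square_heel in the frame of jig between 0.008 and 0.12 m and y of square_heel in the frame of jig between -0.004 and 0.004 m and angle between square_grip's own z axis and vertical below 0.04 rad and height (world z) of square_heel below 0.005 m and contact force between the fingers and square above 1 N), for 0.2 s.
At the end, for the whole second after the job is handed in: Through the last second the fingers grip the square; it lies flat on the bench (tilt under 0.04 rad), its heel within 4 mm of the corner, the toe of its long leg within 3 mm of the pack's side plane, at rest, pressing on the pack and on the end plate with over 0.5 N each (contact force between square and pack above 0.5 N and contact force between square and endplate above 0.5 N and y of square_toe in the frame of jig between -0.003 and 0.003 m and horizontal distance between square_heel and corner below 0.004 m and linear speed of square below 0.02 m/s and angle between square_grip's own z axis and vertical below 0.04 rad and height (world z) of square_heel below 0.005 m and contact force between the fingers and square above 1 N); the arm keeps its last pose, push and grip.
It fails at once if screwdriver disturbed (moved over 20 mm) (distance of screwdriver from where it was at the start of the episode above 0.02 m).
It fails at once if jar disturbed (moved over 20 mm) (distance of jar from where it was at the start of the episode above 0.02 m).
It fails at once if cells disturbed (moved over 20 mm) (distance of cells from where it was at the start of the episode above 0.02 m).
It also fails if it takes over 72 s, if anything falls off the work surface, if the arm or the gripper's body presses on something with over 40 N, if the wrist force passes 120 N, or if a joint passes its speed limit or range.

## Working session

There is one attempt and no reset: what is moved stays moved. The work goes in short steps, Python scripts to look and compute and a tool call to move; the robot and the scene stay as the last step left them, time stands still between calls to the robot, and variables do not carry over. Pictures are saved under pics/ and viewed, at most 10 in all, crops included, and the job is handed in when it is done.

Besides the shell and the picture viewer there is one more tool, called after ">>>" by a JSON object that holds its "fn" and its "kwargs", one argument or row to a line. send_rows: Moves the arm, as the interface text tells. Its arguments: {"type":"object","properties":{"xyz":{"type":"array"},"dr":{"type":"array"},"jaw":{"type":"number"},"grip_force":{"type":"number"}},"required":["xyz","dr"]}

```bash
mkdir -p pics; ls
python3 - <<'E'
from bench import *
import cv2
for n in("scene","top"):
    cv2.imwrite(f"pics/{n}.png",get_image(n)[:,:,::-1]); print(n,calibration(n))
print(calibration("wrist")); s=get_state(); print(s)
E
```

```text
pics
scene {'vfov': 44.60156137582829, 'cx': 312.1400359346419, 'cy': 237.9998276132575, 'rvec': array([ 2.26328452,  1.07403125, -0.40478374]), 'tvec': array([-0.3562833 , -0.30122503,  1.4855808 ])}
top {'vfov': 45.4525079169481, 'cx': 326.63570902186143, 'cy': 230.00863792297625, 'rvec': array([ 2.13063082, -2.15180982,  0.13972727]), 'tvec': array([0.00557613, 0.59912148, 1.32411568])}
{'vfov': 71.26481731046215, 'cx': 323.92572007378453, 'cy': 235.83812846220098, 'hand_eye': array([[ 1.97870590e-04, -9.63792779e-01, -2.66652284e-01,
         7.37121132e-02],
       [ 9.99999947e-01,  2.59806342e-04, -1.96993986e-04,
        -8.82807257e-04],
       [ 2.59139336e-04, -2.66652231e-01,  9.63792779e-01,
        -1.45128660e-01],
       [ 0.00000000e+00,  0.00000000e+00,  0.00000000e+00,
         1.00000000e+00]])}
{'time': 0.1, 'joint_positions': array([ 1.17007119,  0.32173839, -0.07006773,  1.45155451,  0.02259176,
        1.37079902, -0.05688189]), 'qd': array([-6.55332375e-04, -2.46061131e-03,  5.58540043e-05, -3.75411373e-03,
       -1.23637461e-03, -2.38262973e-04,  1.64282656e-03]), 'joint_torque': array([-5.76100920e-04, -4.92568660e+01, -4.05913275e-01, -3.13398743e+01,
       -6.39923522e-02,  3.94335121e-02,  5.27653151e-05]), 'position': array([ 0.26173105, -0.59446582,  0.23857678]), 'tool_rot': array([-3.07263013e+00, -6.46646358e-01,  6.92527979e-04]), 'ft_force': array([-0.02232314,  0.06205184, -0.56303242]), 'torque': array([ 0.07354473, -0.00088239,  0.00729244]), 'grip_force': 0.0, 'grip_width': 1.0010783939762093}
```

View pics/scene.png

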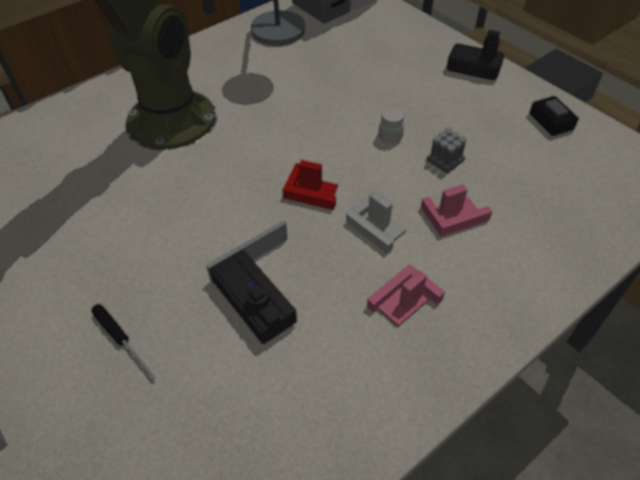

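View pics/top.png

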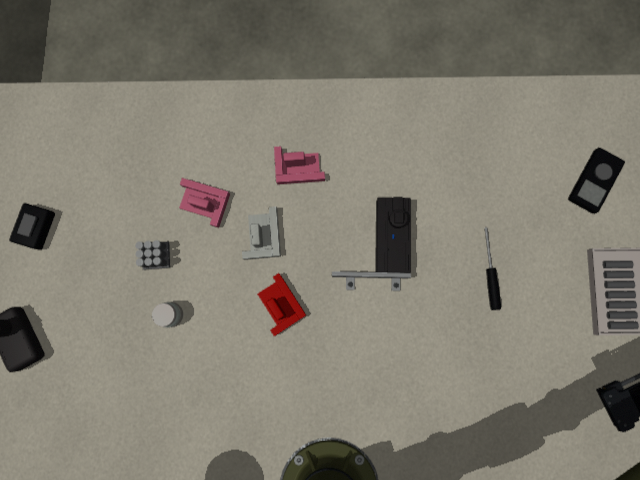

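The scene shows the aluminium square in the middle. In the top view its heel is near (282,256), its bar near (257,232), and its toe near (277,207). The jig corner is near (376,272), the pack side runs up column ~377, and the end plate lies along row ~273. Jig and square axes are both roughly aligned with the world (x up, y left).

```bash
cat > h.py <<'E'
from bench import *
import numpy as np, cv2
from scipy.spatial.transform import Rotation as R
def cam(n,s=None):
    c=calibration(n); f=240/np.tan(np.radians(c["vfov"]/2))
    K=np.array([[f,0,c["cx"]],[0,f,c["cy"]],[0,0,1]])
    if n=="wrist":
        T=np.eye(4); T[:3,:3]=R.from_rotvec(s["tool_rot"]).as_matrix(); T[:3,3]=s["position"]
        M=T@c["hand_eye"]; return K,M[:3,:3],M[:3,3]
    Rw=cv2.Rodrigues(c["rvec"])[0]; return K,Rw.T,-Rw.T@c["tvec"]
def ray(cm,uv,z):
    K,Rc,o=cm; p=np.c_[np.atleast_2d(uv),np.ones(len(np.atleast_2d(uv)))]
    d=(Rc@np.linalg.inv(K)@p.T).T
    return o+d*((z-o[2])/d[:,2])[:,None]
def toolmove(s,target,yaw_x):
    """shift mm in tool axes and turn about tool z so that tool x points at yaw yaw_x, tool down"""
    M=R.from_rotvec(s["tool_rot"]).as_matrix()
    x=np.array([np.cos(yaw_x),np.sin(yaw_x),0]); z=np.array([0,0,-1.]); D=np.c_[x,np.cross(z,x),z]
    return (M.T@(np.array(target)-s["position"])*1000).round(1), R.from_matrix(M.T@D).as_rotvec().round(4)
E
python3 - <<'E'
from h import *
c=cam("top")
print("heel,toe top z30",ray(c,[[282,256],[277,207]],.03),"bar",ray(c,[[257,232]],.075))
print("corner z.055",ray(c,[[376,272]],.055),"pack far",ray(c,[[376,198]],.054))
print("jar",ray(c,[[167,314]],.07),"cells",ray(c,[[153,254]],.068))
s=get_state(); print(R.from_rotvec(s["tool_rot"]).as_matrix().round(3))
b=ray(c,[[257,232]],.075)[0]
for yw in(0.05,): print(toolmove(s,[b[0],b[1],.24],yw))
E
```

```text
heel,toe top z30 [[0.5392733  0.10729973 0.03      ]
 [0.65870482 0.11970189 0.03      ]] bar [[0.59160135 0.16169701 0.075     ]]
corner z.055 [[ 0.49700821 -0.11498795  0.055     ]] pack far [[ 0.67332834 -0.11879703  0.054     ]]
jar [[0.40421355 0.36796676 0.07      ]] cells [[0.54329848 0.40568365 0.068     ]]
[[ 0.915  0.403 -0.001]
 [ 0.403 -0.915  0.002]
 [-0.    -0.002 -1.   ]]
(array([ 6.067e+02, -5.591e+02, -5.000e-01]), array([-0.0017,  0.0004,  0.3649]))
```

>>> {"fn": "send_rows", "kwargs": {
  "xyz": [
    [20,-18,0],
    [48,-44,0],
    [77,-71,0],
    [106,-98,0],
    [135,-125,0],
    [164,-151,0],
    [193,-178,0],
    [222,-205,0],
    [251,-231,0],
    [280,-258,0]
  ],
  "dr": [
    [0,0,0],
    [0,0,0],
    [0,0,0],
    [0,0,0],
    [0,0,0],
    [0,0,0],
    [0,0,0],
    [0,0,0],
    [0,0,0],
    [0,0,0]
  ],
  "jaw": 75
}}

```text
time: 0.93
position: [0.4143, -0.2441, 0.2393]
tool_rot: [3.074, 0.646, -0.001]
ft_force: [0.1, 0.1, -0.5]
grip_width: 0.864
grip_force: 0.0
```

>>> {"fn": "send_rows", "kwargs": {
  "xyz": [
    [29,-27,0],
    [58,-53,0],
    [87,-80,0],
    [116,-107,0],
    [145,-133,0],
    [174,-160,0],
    [203,-187,0],
    [232,-214,0],
    [261,-240,0],
    [290,-267,0]
  ],
  "dr": [
    [0,0,0.03],
    [0,0,0.07],
    [0,0,0.1],
    [0,0,0.14],
    [0,0,0.17],
    [0,0,0.21],
    [0,0,0.25],
    [0,0,0.28],
    [0,0,0.31],
    [0,0,0.34]
  ]
}}

```text
time: 1.77
position: [0.5724, 0.1166, 0.2392]
tool_rot: [3.139, 0.114, -0.0]
ft_force: [0.2, -0.4, 0.5]
grip_width: 0.863
grip_force: 0.0
```

Run:
```python
from h import *
s=get_state(); im=get_image("wrist"); np.save("w1.npy",im)
cv2.imwrite("pics/w1.png",im[:,:,::-1]); print(s["position"],R.from_rotvec(s["tool_rot"]).as_matrix().round(3),s["time"])
```

```text
[0.57240289 0.1166231  0.23924972] [[ 0.997  0.072 -0.   ]
 [ 0.072 -0.997 -0.001]
 [-0.     0.001 -1.   ]] 1.7667
```

View pics/w1.png

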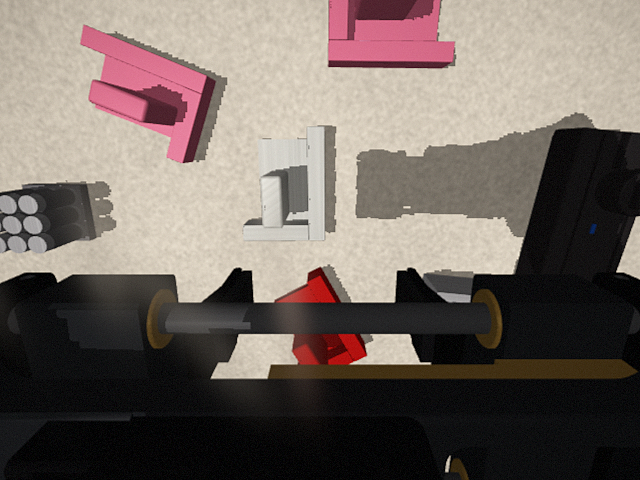

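The wrist view shows the grey square with the top outer corner of its heel near (325,240) and the toe near (325,126). The bar top is around (272,200). I'll refine the outer long edge using the edge against the shadow.

Run:
```python
from h import *
s=get_state(); g=cv2.GaussianBlur(np.load("w1.npy"),(3,3),0).mean(2)
c=cam("wrist",s)
rows=np.arange(135,235); cols=np.array([312+np.argmin(np.diff(g[r,312:342])) +.5 for r in rows])
p=np.polyfit(rows,cols,1); ok=abs(cols-np.polyval(p,rows))<1.5; p=np.polyfit(rows[ok],cols[ok],1); print(p,ok.sum())
cc=np.arange(255,318); rr=np.array([230+np.argmax(abs(np.diff(g[230:252,k])))+.5 for k in cc]); q=np.polyfit(cc,rr,1); print(q,np.std(rr-np.polyval(q,cc)))
rt=np.median([118+np.argmax(abs(np.diff(g[118:134,k])))+.5 for k in range(310,322)]); print(rt)
rh=(q[0]*p[1]+q[1])/(1-q[0]*p[0])
P=ray(c,[[np.polyval(p,rh),rh],[np.polyval(p,rt),rt]],.03); d=P[1]-P[0]; yw=np.arctan2(d[1],d[0])
a=ray(c,[[np.polyval(q[::1],260)*0+260,np.polyval(q,260)],[315,np.polyval(q,315)]],.03); a=a[0]-a[1]
print(P,np.linalg.norm(d),"yaw",yw,"yaw from short",np.arctan2(-a[0],a[1]))
h=P[0]; bar=h[:2]+np.array([[np.cos(yw),-np.sin(yw)],[np.sin(yw),np.cos(yw)]])@[.05,.05]; print("bar",bar)
print("bar by pixel",ray(c,[[272,203]],.075))
for z in (.12,.057): print(toolmove(s,[*bar,z],yw))
# jig from top camera
t=get_image("top"); np.save("t.npy",t)
```

```text
[1.36310170e-02 3.21396389e+02] 98
[1.87211982e-02 2.34574309e+02] 0.8369189919975041
125.5
[[0.54348326 0.12639996 0.03      ]
 [0.66358531 0.13783105 0.03      ]] 0.12064481561513347 yaw 0.09489231138166856 yaw from short 0.06411732306939082
bar [0.58852082 0.18091251]
bar by pixel [[0.58890247 0.17921302 0.075     ]]
(array([ 19.4, -51.8, 119.5]), array([-0.008 , -0.002 , -0.0139]))
(array([ 19.2, -51.2, 182.5]), array([-0.008 , -0.002 , -0.0139]))
```

Run:
```python
from h import *
s=get_state(); print(s["position"],s["tool_rot"])
g=dict(position=np.array([0.57240289,0.1166231,0.23924972]),tool_rot=np.array([3.139,.114,0]))
c=cam("wrist",g); p=[1.363e-2,321.396]
P=ray(c,[[np.polyval(p,239.8+.8),240.6],[np.polyval(p,125.5),125.5]],.03); d=P[1]-P[0]; yw=np.arctan2(d[1],d[0])
bar=P[0,:2]+R.from_euler("z",yw).as_matrix()[:2,:2]@[.05,.05]
print(P,yw,bar,ray(c,[[272,203]],.075))
for z in (.12,.057): print(toolmove(s,[*bar,z],yw))
```

```text
[0.57185189 0.12383993 0.23891202] [-3.13268987e+00 -1.33107846e-01  9.49124907e-04]
[[0.54231943 0.11466488 0.03      ]
 [0.66254275 0.12508788 0.03      ]] 0.08648069237035004 [0.58781393 0.16879667] [[0.5883091  0.16745329 0.075     ]]
(array([ 19.8, -42.7, 119.2]), array([-0.0061,  0.0003, -0.0016]))
(array([ 19.8, -42.3, 182.2]), array([-0.0061,  0.0003, -0.0016]))
```

>>> {"fn": "send_rows", "kwargs": {
  "xyz": [
    [5,-10,10],
    [10,-20,25],
    [15,-30,40],
    [20,-40,55],
    [20,-40,70],
    [20,-40,70],
    [20,-40,70],
    [20,-40,70],
    [20,-40,70],
    [20,-40,70]
  ],
  "dr": [
    [0,0,0],
    [0,0,0],
    [0,0,0],
    [0,0,0],
    [0,0,0],
    [0,0,0],
    [0,0,0],
    [0,0,0],
    [0,0,0],
    [0,0,0]
  ]
}}

```text
time: 2.7
position: [0.5896, 0.1563, 0.1707]
tool_rot: [3.139, 0.116, 0.003]
ft_force: [0.1, 0.4, -0.8]
grip_width: 0.865
grip_force: 0.0
```

Run:
```python
from h import *
s=get_state(); im=get_image("wrist"); np.savez("w2.npz",im=im,p=s["position"],r=s["tool_rot"])
cv2.imwrite("pics/w2.png",im[:,:,::-1]); print(s["position"],s["tool_rot"],abs(s["qd"]).max())
t=get_image("top")[180:310,230:430,::-1]
cv2.imwrite("pics/t2.png",cv2.resize(t,(800,520),interpolation=cv2.INTER_CUBIC))
```

```text
[0.5895955  0.15629517 0.17073022] [3.13927423e+00 1.16214494e-01 2.95651886e-03] 0.002125317294656346
```

View pics/w2.png

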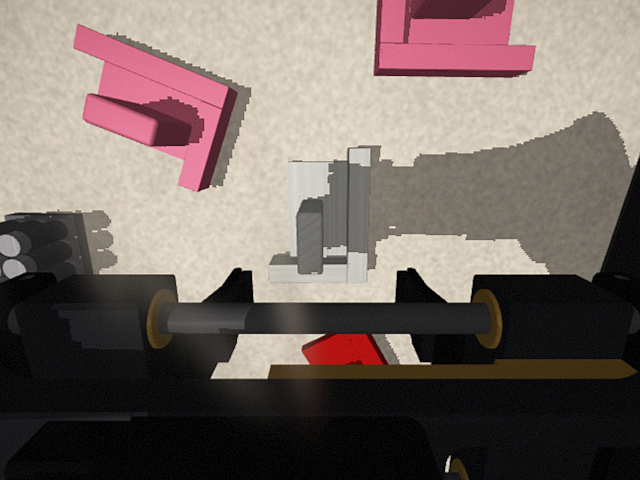

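View pics/t2.png

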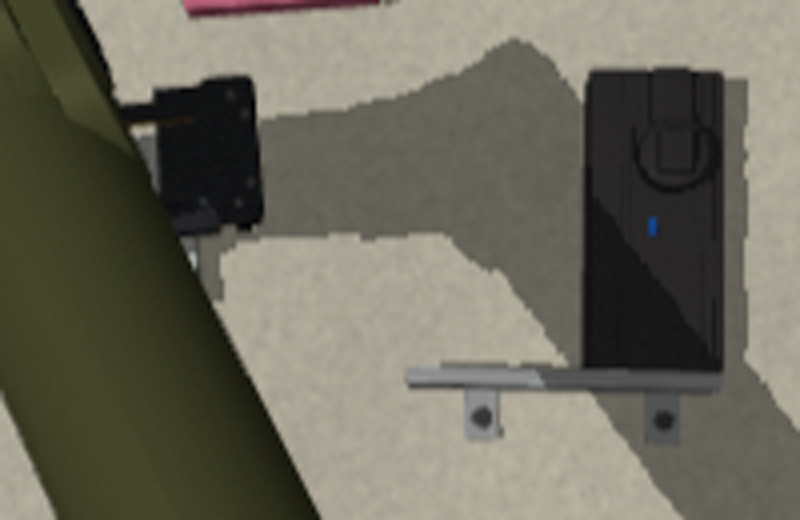

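The wrist view shows the square's heel at about (367,282), its toe at (370,148), and the bar top centred at about (311,237). In the top crop, the pack side edge is at crop column ~585, and the end plate's inner top edge runs from (407,369) to about (720,375).

Run:
```python
from h import *
w=np.load("w2.npz"); s=dict(position=w["p"],tool_rot=w["r"]); c=cam("wrist",s)
P=ray(c,[[367,282],[370,148]],.03); d=P[1]-P[0]; yw=np.arctan2(d[1],d[0])
print(P,np.linalg.norm(d),yw)
bar=P[0,:2]+R.from_euler("z",yw).as_matrix()[:2,:2]@[.05,.05]
print(bar,"by px",ray(c,[[311,237]],.075))
print(toolmove(s,[*bar,.057],yw))
t=cam("top"); f=lambda a:np.array(a)/4+[230,180]-.375
e=ray(t,f([[407,369],[720,375.5]]),.055); k=ray(t,f([[585,72],[584,340]]),.054)
print("endplate",e,"pack",k, t[2])
e=e[0]-e[1];k=k[0]-k[1];print(np.arctan2(-e[0],e[1]),np.arctan2(k[1],k[0]))
```

```text
[[0.54303429 0.11419671 0.03      ]
 [0.66193004 0.12462834 0.03      ]] 0.11935249228864166 0.08751352034940663
[0.58847285 0.16837546] by px [[0.59476416 0.16749405 0.075     ]]
(array([ -0.4, -12.2, 113.7]), array([ 0.0002, -0.0019, -0.0135]))
endplate [[ 0.49832983 -0.01070207  0.055     ]
 [ 0.49273409 -0.19332218  0.055     ]] pack [[ 0.67424178 -0.11851879  0.054     ]
 [ 0.51436058 -0.11454958  0.054     ]] [ 0.40412532 -0.01682604  1.39594398]
-0.030631829763654153 -0.02482088501984478
```

>>> {"fn": "send_rows", "kwargs": {
  "xyz": [
    [1,-6,10],
    [2,-12,25],
    [2,-12,40],
    [2,-12,55],
    [2,-12,70],
    [2,-12,85],
    [2,-12,97],
    [2,-12,107],
    [2,-12,113],
    [2,-12,113]
  ],
  "dr": [
    [0,0,-0.007],
    [0,0,-0.0135],
    [0,0,-0.0135],
    [0,0,-0.0135],
    [0,0,-0.0135],
    [0,0,-0.0135],
    [0,0,-0.0135],
    [0,0,-0.0135],
    [0,0,-0.0135],
    [0,0,-0.0135]
  ]
}}

```text
time: 3.63
position: [0.589, 0.1688, 0.0547]
tool_rot: [3.138, 0.139, -0.004]
ft_force: [0.0, 0.1, -0.1]
grip_width: 0.859
grip_force: 0.0
```

>>> {"fn": "send_rows", "kwargs": {
  "xyz": [
    [0,0,0],
    [0,0,0],
    [0,0,0],
    [0,0,0],
    [0,0,0],
    [0,0,0],
    [0,0,0],
    [0,0,0],
    [0,0,0],
    [0,0,0]
  ],
  "dr": [
    [0,0,0],
    [0,0,0],
    [0,0,0],
    [0,0,0],
    [0,0,0],
    [0,0,0],
    [0,0,0],
    [0,0,0],
    [0,0,0],
    [0,0,0]
  ],
  "jaw": 5,
  "grip_force": 35
}}

```text
time: 4.47
position: [0.5901, 0.1683, 0.0565]
tool_rot: [3.138, 0.138, -0.0]
ft_force: [-0.5, -0.3, 1.2]
grip_width: 0.225
grip_force: 35.0
```

>>> {"fn": "send_rows", "kwargs": {
  "xyz": [
    [0,0,-8],
    [-1,12,-10],
    [-3,38,-10],
    [-5,66,-10],
    [-6,94,-10],
    [-8,122,-10],
    [-9,150,-10],
    [-10,176,-10],
    [-12,200,-10],
    [-13,210,-10]
  ],
  "dr": [
    [0,0,0],
    [0,0,0],
    [0,0,0.02],
    [0,0,0.04],
    [0,0,0.06],
    [0,0,0.08],
    [0,0,0.1],
    [0,0,0.115],
    [0,0,0.115],
    [0,0,0.115]
  ]
}}

```text
time: 5.3
position: [0.5947, -0.0482, 0.0659]
tool_rot: [3.138, -0.051, -0.002]
ft_force: [-0.5, -1.0, -4.3]
grip_width: 0.226
grip_force: 35.0
```

>>> {"fn": "send_rows", "kwargs": {
  "xyz": [
    [0,5,0],
    [0,10,0],
    [0,10,0],
    [0,10,0],
    [0,10,0],
    [0,10,0],
    [0,10,0],
    [0,10,0],
    [0,10,0],
    [0,10,0]
  ],
  "dr": [
    [0,0,0],
    [0,0,0],
    [0,0,0],
    [0,0,0],
    [0,0,0],
    [0,0,0],
    [0,0,0],
    [0,0,0],
    [0,0,0],
    [0,0,0]
  ]
}}

```text
time: 6.13
position: [0.5954, -0.0514, 0.0665]
tool_rot: [3.141, -0.042, -0.0]
ft_force: [0.5, -0.4, -4.7]
grip_width: 0.227
grip_force: 35.0
```

Run:
```python
from h import *
s=get_state(); im=get_image("wrist"); np.savez("w3.npz",im=im,p=s["position"],r=s["tool_rot"])
cv2.imwrite("pics/w3.png",im[:,:,::-1]); print(s["position"],s["tool_rot"],s["ft_force"],s["torque"],abs(s["qd"]).max())
```

```text
[ 0.59537897 -0.05139372  0.06653472] [ 3.14124588e+00 -4.15554276e-02 -3.59059667e-05] [ 0.48868203 -0.36506872 -4.73451368] [ 0.10063043  0.01323187 -0.02785304] 0.0023079503001087074
```

View pics/w3.png

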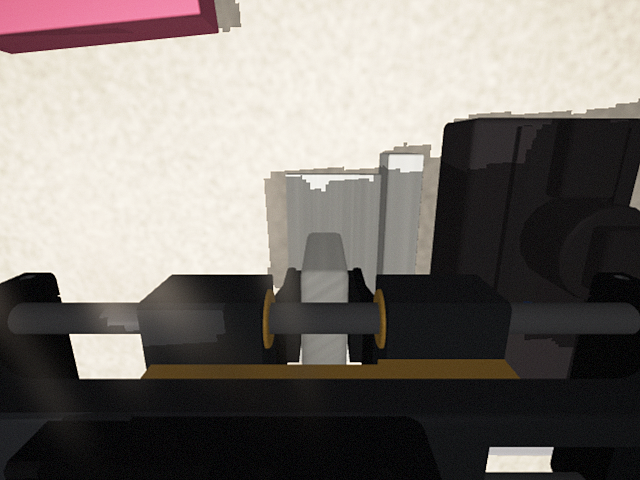

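The square is held and aligned. Its outer long edge runs near column 423, and the pack's top side edge goes from about (444,125) to (431,275), so the gap is small.

Run:
```python
from h import *
w=np.load("w3.npz"); s=dict(position=w["p"],tool_rot=w["r"]); c=cam("wrist",s)
g=w["im"].astype(int).mean(2)
for r in (160,200,240,265): print(r,g[r,412:456].astype(int))
a=ray(c,[[424,153],[419,270]],.04);b=ray(c,[[444,130],[431,275]],.054)
for q in(a,b): d=q[0]-q[1]; print(q,np.arctan2(d[1],d[0]))
```

```text
160 [233 234 232 231 229 230 232 230 230 233 233 179 133 138 140 139 138 145
 142 146 145 143 147 149 148 152 149 156 100  14  21  28  19  24  23  27
  27  21  22  24  29  22  31  28]
200 [139 137 138 137 140 140 139 136 137 143 147 142 140 146 147 146 146 147
 146 144 147 143 148 159 109  23  10  16  21  13  20  13  13  17  12  20
  18  16  17  13  17  19  19  18]
240 [138 134 136 146 131 135 147 147 147 140 142 144 147 146 143 150 152 154
 152 156 128  53  11  13  22  23  15  21  18  16  17  19  16  17  19  20
  20  20  17  17  16  23  19  18]
265 [139 143 138 137 146 148 149 146 147 148 150 152 147 148 148 148 147 160
 104  22  10  21  24  21  19  19  15  18  18  10  24  18  15  20  20  16
  17  15  12  17  20  18  14  17]
[[ 0.66261255 -0.10182479  0.04      ]
 [ 0.60037991 -0.10241306  0.04      ]] 0.009452497379024148
[[ 0.67292017 -0.10622032  0.054     ]
 [ 0.60308825 -0.10450523  0.054     ]] -0.024555330826443872
```

Run:
```python
from h import *
w=np.load("w3.npz"); s=dict(position=w["p"],tool_rot=w["r"]); c=cam("wrist",s)
b=ray(c,[[440.3,160],[436.2,200],[432.7,240],[430,265]],.010); print(b, np.polyfit(b[:,0],b[:,1],1))
# square web/long-leg edges and bar edges
im=w["im"]; o=cv2.resize(im[140:300,260:460,::-1],(800,640),interpolation=cv2.INTER_CUBIC)[:600]; cv2.imwrite("pics/c3.png",o)
```

```text
[[ 0.65730292 -0.12029787  0.01      ]
 [ 0.6336149  -0.11938509  0.01      ]
 [ 0.60834494 -0.11878782  0.01      ]
 [ 0.59169014 -0.11806592  0.01      ]] [-0.03264846 -0.09880273]
```

View pics/c3.png

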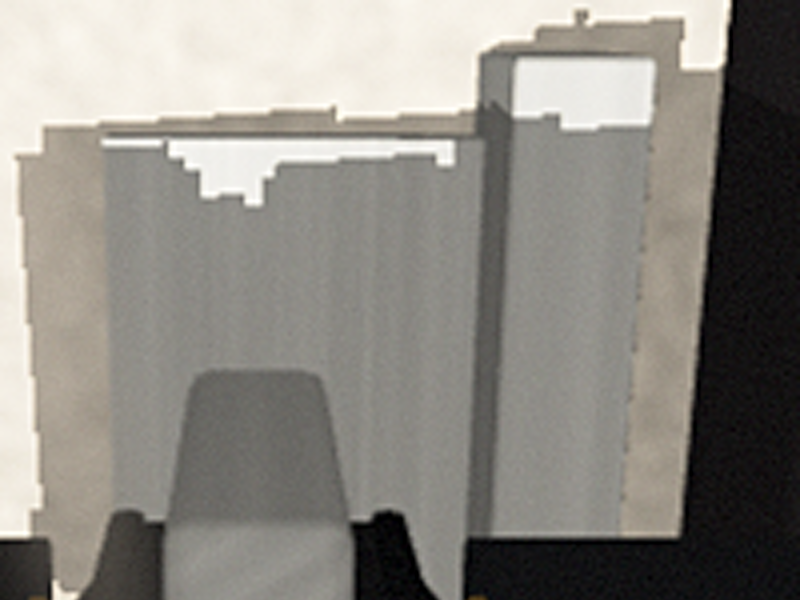

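The crop shows the square's outer top edge running from (655,60) to (620,535), which gives a yaw of about -0.024, parallel to the pack. The gap is about 17 mm. Next I lower it, then approach the pack.

>>> {"fn": "send_rows", "kwargs": {
  "xyz": [
    [0,0,3],
    [0,0,6],
    [0,0,8],
    [0,0,10],
    [0,0,10.5],
    [0,0,10.5],
    [0,4,10.5],
    [0,8,10.5],
    [0,12,10.5],
    [0,12,10.5]
  ],
  "dr": [
    [0,0,0],
    [0,0,0],
    [0,0,0],
    [0,0,0],
    [0,0,0],
    [0,0,0],
    [0,0,0],
    [0,0,0],
    [0,0,0],
    [0,0,0]
  ]
}}

```text
time: 7.02
position: [0.5959, -0.0648, 0.0565]
tool_rot: [3.141, -0.044, 0.003]
ft_force: [1.3, 0.6, 0.9]
grip_width: 0.228
grip_force: 35.0
```

>>> {"fn": "send_rows", "kwargs": {
  "xyz": [
    [0,0,0],
    [0,0.5,0],
    [0,1,0],
    [0,1.5,0],
    [0,2,0],
    [0,2.5,0],
    [0,3,0],
    [0,3.5,0],
    [0,4,0],
    [0,4,0]
  ],
  "dr": [
    [0,0,0],
    [0,0,0],
    [0,0,0],
    [0,0,0],
    [0,0,0],
    [0,0,0],
    [0,0,0],
    [0,0,0],
    [0,0,0],
    [0,0,0]
  ]
}}

```text
time: 7.85
position: [0.5952, -0.0665, 0.0565]
tool_rot: [-3.14, 0.041, -0.001]
ft_force: [1.5, 4.7, 5.0]
grip_width: 0.232
grip_force: 35.0
```

>>> {"fn": "send_rows", "kwargs": {
  "xyz": [
    [0,0.5,0],
    [0,1,0],
    [0,1.5,0],
    [0,2,0],
    [0,2,0],
    [0,2,0],
    [0,2,0],
    [0,2,0],
    [0,2,0],
    [0,2,0]
  ],
  "dr": [
    [0,0,0],
    [0,0,0],
    [0,0,0],
    [0,0,0],
    [0,0,0],
    [0,0,0],
    [0,0,0],
    [0,0,0],
    [0,0,0],
    [0,0,0]
  ]
}}

```text
time: 8.68
position: [0.595, -0.0683, 0.0565]
tool_rot: [-3.14, 0.04, -0.0]
ft_force: [0.7, 5.2, 5.5]
grip_width: 0.225
grip_force: 35.0
```

Run:
```python
from h import *
s=get_state(); im=get_image("wrist"); np.savez("w4.npz",im=im,p=s["position"],r=s["tool_rot"])
print(s["position"],s["tool_rot"],s["ft_force"],s["torque"],s["time"])
o=cv2.resize(im[140:290,300:500,::-1],(800,600),interpolation=cv2.INTER_CUBIC); cv2.imwrite("pics/c4.png",o)
```

```text
[ 0.59497695 -0.0682984   0.05651051] [-3.14032349e+00  4.04173114e-02 -2.08239711e-04] [0.65915276 5.17613072 5.49398208] [ 1.0418951  -0.05310064  0.06126447] 8.6833
```

View pics/c4.png

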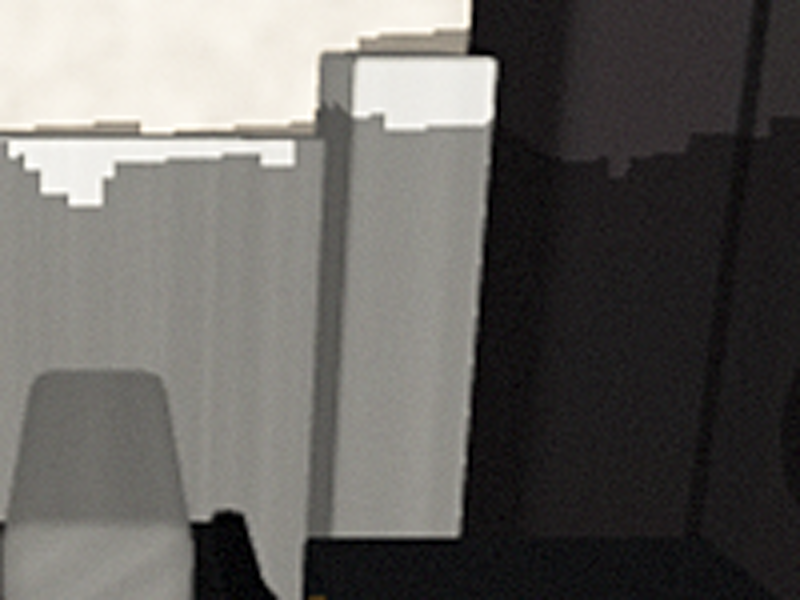

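The square's outer edge (crop x 497→462) is now against or almost against the dark pack. Force has only plateaued, which could just be sliding, so I push further.

>>> {"fn": "send_rows", "kwargs": {
  "xyz": [
    [0,0.5,0],
    [0,1,0],
    [0,1.5,0],
    [0,2,0],
    [0,2.5,0],
    [0,3,0],
    [0,3,0],
    [0,3,0],
    [0,3,0],
    [0,3,0]
  ],
  "dr": [
    [0,0,0],
    [0,0,0],
    [0,0,0],
    [0,0,0],
    [0,0,0],
    [0,0,0],
    [0,0,0],
    [0,0,0],
    [0,0,0],
    [0,0,0]
  ]
}}

```text
time: 9.57
position: [0.5951, -0.0686, 0.0566]
tool_rot: [-3.137, 0.039, -0.001]
ft_force: [0.3, 9.0, 6.0]
grip_width: 0.227
grip_force: 35.0
```

Run:
```python
from h import *
s=get_state(); print(s["position"],s["tool_rot"],s["ft_force"],s["torque"],s["time"])
```

```text
[ 0.59505851 -0.06861148  0.05659395] [-3.13719029e+00  3.86798802e-02 -6.06260578e-04] [0.28443731 8.98816207 6.0404201 ] [ 1.88714142 -0.09796936 -0.10928741] 9.5667
```

Contact is firm: 9 N, with only 0.3 mm of motion for 3 mm commanded, and a small yaw moment. Now I slide along toward the end plate.

>>> {"fn": "send_rows", "kwargs": {
  "xyz": [
    [-2,0,0],
    [-5,0,0],
    [-9,0,0],
    [-13,0,0],
    [-17,0,0],
    [-21,0,0],
    [-25,0,0],
    [-29,0,0],
    [-33,0,0],
    [-36,0,0]
  ],
  "dr": [
    [0,0,0],
    [0,0,0],
    [0,0,0],
    [0,0,0],
    [0,0,0],
    [0,0,0],
    [0,0,0],
    [0,0,0],
    [0,0,0],
    [0,0,0]
  ]
}}

```text
time: 10.4
position: [0.562, -0.0676, 0.0571]
tool_rot: [-3.137, 0.038, -0.012]
ft_force: [8.4, 9.6, 1.0]
grip_width: 0.229
grip_force: 35.0
```

>>> {"fn": "send_rows", "kwargs": {
  "xyz": [
    [-1,0,0],
    [-2,0,0],
    [-3,0,0],
    [-4,0,0],
    [-5,0,0],
    [-6,0,0],
    [-7,0,0],
    [-8,0,0],
    [-9,0,0],
    [-10,0,0]
  ],
  "dr": [
    [0,0,0],
    [0,0,0],
    [0,0,0],
    [0,0,0],
    [0,0,0],
    [0,0,0],
    [0,0,0],
    [0,0,0],
    [0,0,0],
    [0,0,0]
  ]
}}

```text
time: 11.23
position: [0.5523, -0.0673, 0.0571]
tool_rot: [-3.136, 0.039, -0.012]
ft_force: [8.7, 9.4, -0.3]
grip_width: 0.227
grip_force: 35.0
```

>>> {"fn": "send_rows", "kwargs": {
  "xyz": [
    [-1,0,0],
    [-2,0,0],
    [-3,0,0],
    [-4,0,0],
    [-5,0,0],
    [-6,0,0],
    [-6,0,0],
    [-6,0,0],
    [-6,0,0],
    [-6,0,0]
  ],
  "dr": [
    [0,0,0],
    [0,0,0],
    [0,0,0],
    [0,0,0],
    [0,0,0],
    [0,0,0],
    [0,0,0],
    [0,0,0],
    [0,0,0],
    [0,0,0]
  ]
}}

```text
time: 12.07
position: [0.5507, -0.0674, 0.0579]
tool_rot: [-3.136, 0.039, -0.027]
ft_force: [18.0, 9.3, -7.1]
grip_width: 0.227
grip_force: 35.0
```

>>> {"fn": "send_rows", "kwargs": {
  "xyz": [
    [-1,0,0.2],
    [-2,0,0.4],
    [-3,0,0.6],
    [-3,0,0.8],
    [-3,0,1],
    [-3,0,1],
    [-3,0,1],
    [-3,0,1],
    [-3,0,1],
    [-3,0,1]
  ],
  "dr": [
    [0,0,0],
    [0,0,0],
    [0,0,0],
    [0,0,0],
    [0,0,0],
    [0,0,0],
    [0,0,0],
    [0,0,0],
    [0,0,0],
    [0,0,0]
  ]
}}

```text
time: 12.9
position: [0.5503, -0.0673, 0.0584]
tool_rot: [-3.136, 0.039, -0.036]
ft_force: [20.5, 8.9, -5.7]
grip_width: 0.229
grip_force: 35.0
```

Run:
```python
from h import *
s=get_state(); print(s["position"],s["tool_rot"],s["ft_force"],s["torque"],s["time"])
```

```text
[ 0.55034286 -0.06734402  0.05838371] [-3.13603614  0.03913016 -0.03620589] [20.46196193  8.9390805  -5.69486919] [ 2.18816716 -4.98772497 -0.19690834] 12.9
```

Both faces are in contact, but the square is tipping slightly, by about 0.02 rad. I'll ease the x push, counter-rotate in pitch and press down.

>>> {"fn": "send_rows", "kwargs": {
  "xyz": [
    [1,0,0],
    [2,0,0],
    [3,0,0],
    [4,0,0],
    [4,0,0],
    [4,0,0.5],
    [4,0,1],
    [4,0,1],
    [4,0,1],
    [4,0,1]
  ],
  "dr": [
    [0,0,0],
    [0,-0.005,0],
    [0,-0.01,0],
    [0,-0.015,0],
    [0,-0.02,0],
    [0,-0.02,0],
    [0,-0.02,0],
    [0,-0.02,0],
    [0,-0.02,0],
    [0,-0.02,0]
  ]
}}

```text
time: 13.73
position: [0.5511, -0.0674, 0.057]
tool_rot: [-3.136, 0.039, 0.007]
ft_force: [12.0, 8.9, 2.7]
grip_width: 0.224
grip_force: 35.0
```

Run:
```python
from h import *
s=get_state(); print(s["position"],s["tool_rot"],R.from_rotvec(s["tool_rot"]).as_matrix().round(4),s["ft_force"],s["torque"],s["time"])
```

```text
[ 0.55109959 -0.06735169  0.05697635] [-3.13644451  0.03908284  0.00684203] [[ 0.9997 -0.0249 -0.0043]
 [-0.0249 -0.9997  0.005 ]
 [-0.0044 -0.0048 -1.    ]] [12.00290128  8.91461507  2.71989481] [ 2.12986697 -2.96110002 -0.15993387] 13.7333
```

Run:
```python
from h import *
im=get_image("scene"); cv2.imwrite("pics/s5.png",cv2.resize(im[180:350,180:400,::-1],(776,600),interpolation=cv2.INTER_CUBIC))
```

```text
(no output)
```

View pics/s5.png

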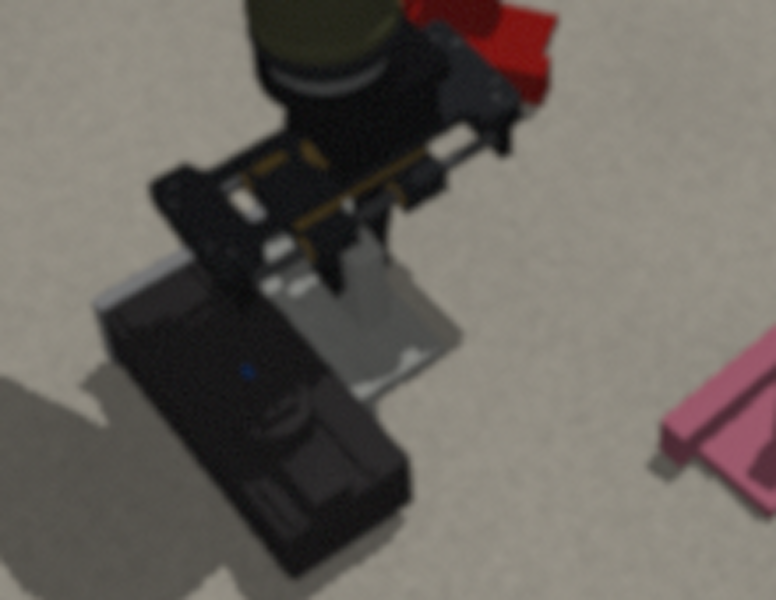

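The view shows the square seated along the pack with its short leg up at the end plate, below the gripper. One last gentle press confirms the seating and settles it.

>>> {"fn": "send_rows", "kwargs": {
  "xyz": [
    [-0.5,0,0],
    [-1,0,0.3],
    [-1,0,0.5],
    [-1,0,0.5],
    [-1,0,0.5],
    [-1,0,0.5],
    [-1,0,0.5],
    [-1,0,0.5],
    [-1,0,0.5],
    [-1,0,0.5]
  ],
  "dr": [
    [0,0,0],
    [0,0,0],
    [0,0,0],
    [0,0,0],
    [0,0,0],
    [0,0,0],
    [0,0,0],
    [0,0,0],
    [0,0,0],
    [0,0,0]
  ]
}}

```text
time: 14.62
position: [0.5511, -0.0674, 0.057]
tool_rot: [-3.137, 0.039, 0.004]
ft_force: [15.2, 9.6, 3.3]
grip_width: 0.227
grip_force: 35.0
```

Run:
```python
from h import *
s=get_state(); print(R.from_rotvec(s["tool_rot"]).as_matrix().round(4),s["position"],s["ft_force"],s["torque"],abs(s["qd"]).max())
```

```text
[[ 0.9997 -0.0249 -0.0022]
 [-0.0249 -0.9997  0.0048]
 [-0.0023 -0.0048 -1.    ]] [ 0.55105528 -0.06736396  0.05698432] [15.1997161   9.58560255  3.25958537] [ 2.20647849 -3.26381523 -0.15383936] 0.0013939744828303006
```

>>> {"fn": "send_rows", "kwargs": {
  "xyz": [
    [0,0.5,0],
    [0,1,0],
    [0,1.5,0],
    [0,2,0],
    [0,2,0],
    [0,2,0],
    [0,2,0],
    [0,2,0],
    [0,2,0],
    [0,2,0]
  ],
  "dr": [
    [0,0,0],
    [0,0,0],
    [0,0,0],
    [0,0,0],
    [0,0,0],
    [0,0,0],
    [0,0,0],
    [0,0,0],
    [0,0,0],
    [0,0,0]
  ]
}}

```text
time: 15.45
position: [0.5511, -0.0674, 0.057]
tool_rot: [-3.134, 0.037, 0.004]
ft_force: [15.4, 13.1, 4.2]
grip_width: 0.224
grip_force: 35.0
```

Run:
```python
from h import *
s=get_state(); print(R.from_rotvec(s["tool_rot"]).as_matrix().round(4)[:,2],s["position"],s["ft_force"],abs(s["qd"]).max())
if abs(s["position"][1]+.0674)<.001: print(close_job())
```

```text
[-0.0022  0.007  -1.    ] [ 0.55107458 -0.06740727  0.05698369] [15.37722502 13.05347825  4.22557183] 0.0021576042778781927
the job is handed in; nothing more can be done
None
```

I handed the job in at about 15.5 s with the square still gripped, at rest and near flat (about 0.007 rad tilt by the tool), and the arm pushing about 13 N towards the pack and 15 N towards the end plate; no verdict came back, and the heel's fit in the corner rests on the firm stop, since my camera estimates put it about 4 mm off.

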